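# Tip the offcut tray that holds the round slug

## Robot

A 6-joint arm with a two-finger parallel gripper is mounted at the origin on the work surface. World frame = base frame: x ahead of the robot, y to its left, z up, the work surface at z = 0. Lengths are in mm, angles in rad, forces in N, time in s.
With the tool pointing down it reaches from about 275 to 1000 mm from the base axis. Payload 8.4 kg.
Tool frame: the origin (TCP) lies between the finger pads; the fingertips stand r.nose_length ahead of it and the grasp point (between the pads) lies 8 mm behind it (r.nose_length is the distance from the TCP to the fingertips, in mm); y points along the fingers, x is the direction in which the jaws open and shut, and the axes are right-handed (so a half turn about y gives the same grasp; the last joint's range is limited). The gripper opens to 85 mm and grips with 20 to 120 N. Pads are 22 mm wide; open, the fingers measure 114 mm over their backs; the gripper's body (76 mm by 85 mm) begins 54 mm behind the grasp point. The pads swing forward as they close: fully open they stand 13 mm farther back than shut.
Start: joints at [1.125, 0.353, 1.633, -0, 1.155, -0.002], TCP at [268.358, 564.457, 242.281] pointing down, gripper open.
Joint ranges: [-2.63, 2.63], [-0.92, 2.1], [0.06, 2.66], [-1.3, 4.44], [0, 2.69], [-3.02, 3.02]. Speed limits (rad/s): [2.22, 2.22, 2.79, 3.14, 3.14, 3.14].

## Interface

Orientations are given as [roll, pitch, yaw] about the fixed x, y, z axes, in that order (R = Rz(yaw) Ry(pitch) Rx(roll)).
In Python, from rig import r, cams, order gives the robot as it stands. The module is installed in compiled form; this text tells all that it offers.
- The arm moves only by the shell command python3 -m crank 'ROWS' [FORCE]. ROWS is JSON, a list of rows, each a list of 7 numbers: the turn, a rotation vector about the tool's x, y, z in degrees, then the shift along the tool's x, y, z in cm, then the opening, from -1 (shut) to 1 (fully open). A call has exactly 10 rows; each row shifts and turns the pose as measured when the row begins, along the tool's axes as they then stand; what a row does not reach is not made up. A row lasts 1/12 s, in which the tool goes at most 41.7 mm and 7.16 degrees, less where a joint would pass 70% of its speed; a pose out of reach is approached as far as the arm can. A call with a gripper value outside its range is refused whole. The fingers move at their own pace and stop on an object; FORCE is the grip in N (left out, the last holds). Time passes only in rows, so rows that do not move let the fingers close, or fill a call up. It gives the time, the measured TCP pose, the force and the opening at its end, in the units of the state.
- r.sense(): the state, without advancing time (a new reading comes with each control period).
- cams.grab_frame(name): name is "scene" or "top" or "wrist"; returns the picture (384x512x3 uint8, blue, green, red); there is no depth.
- cams.camera_info(name): a dict with "intrinsics" (3x3 intrinsics, pixels), "view" (4x4, takes a point from world to camera coordinates); the wrist camera has in their place "hand_eye" (4x4, takes a point from camera to tool coordinates, whose origin is the TCP and whose axes are the tool frame's). Camera axes: x right, y up, looking along -z (the intrinsics and any distortion apply to the point x, -y, -z); pixel columns grow to the right and rows downward; lengths in mm; the calibration is good to about 2 mm. A picture is of the moment at which its call begins: read the wrist's pose just before it. camera_info takes no time and is no camera call.
- order.sign_off(): hands the job in, once; it reports no verdict.
The state is a dict: "clock": time; "qpos": joint angles; "qvel": joint speeds; "joint_efforts": joint torques, N m; "eef_pos": TCP position; "tcp_rot": TCP orientation; "contact_force": force on the tool from outside, world axes, zero at the start; "wrist_torque": the same for the moment, N m; "opening": opening from 0.0 (shut) to 1.0 (fully open).
Only numpy, scipy, OpenCV 4.12 (cv2) and the standard library are available. Lean on these libraries where they do the work, as an engineer would, in place of code of your own. Each camera call takes 0.05 s, during which the arm holds its last target.

## Task

Two pivoting offcut trays stand on the cutting bench; one holds a round steel slug, the other a square offcut. Press down the lip of the tray with the round slug until that tray is tipped to its stop, so that the slug slides down to the lip end, and leave it tipped. Leave the other tray level.

Things in the scene. Friction and masses are not known exactly. Their poses are not given: they have to be found in the camera images.
- slug_center (a point): centre of the round dark steel slug: disc 50 mm across, 20 mm thick, 0.2-0.45 kg, flat on the floor of one tray, in the half away from its lip (the other tray holds a 44 x 44 x 20 mm square offcut). Slides once its tray is tipped 18 degrees. Trays: plain pans 190 x 112 mm, pivoted at mid-length on fixed stands, walls 28 mm above the floor, 48 mm at the end opposite the lip
- left_lip (a point): middle of the outer edge, upper face, of the push lip of the left tray (on the robot's left, y > 0): flat tab 60 mm wide, 35 mm out from the top of its end wall. Axes turn with the pan: x outward from pan to lip, y across, z up. Pivot axis along y, 130 mm behind (-x), 34 mm below. Level at start, point 134 mm up. The tray may be turned any way
- right_lip (a point): the same point on the right tray (y < 0), an identical tray, turned any way. Both: stiff pivot, pan stays where left; 4-9 N down on the lip tips it, up to a stop at 29 degrees where this point is 67 mm above the bench; mid-lip moves almost straight down, 59 mm. Tips 17 degrees the wrong way too. At the lip-end wall the slug's centre is 63 mm behind this point
Mind the look-alikes: they are no part of the job. What is shaped like the part that bears slug_center but blue, brown or yellow is not meant.

How it is judged:
By the outcome, as a careful person would: the job done as asked, in the order asked, and still so for the second after the job is handed in, with the robot touching nothing.
It also fails if it takes over 32 s, if anything falls off the work surface, if the arm or the gripper's body presses on something with over 40 N, if the wrist force passes 120 N, or if a joint passes its speed limit or range.

## Working session

There is one attempt and no reset: what is moved stays moved. The work goes in short steps, Python scripts to look and compute and a shell command to move; the robot and the scene stay as the last step left them, time stands still between calls to the robot, and variables do not carry over. Pictures are saved under pics/ and viewed, and the job is handed in when it is done.

```bash
mkdir -p pics
python3 - <<'E'
from rig import r,cams,order
import cv2,numpy as np
print(r.sense(), r.nose_length)
for n in("scene","top"):
    cv2.imwrite(f"pics/{n}0.png",cams.grab_frame(n))
    i=cams.camera_info(n); print(n,{k:np.round(v,4).tolist() if not isinstance(v,str) else v for k,v in i.items()})
E
```

```text
{'clock': 0.0, 'qpos': array([ 1.12460286e+00,  3.53696087e-01,  1.63410173e+00, -1.44825884e-05,
        1.15514914e+00, -2.41601024e-03]), 'qvel': array([ 0.00081047,  0.00119332,  0.00344666, -0.00032575,  0.0010735 ,
        0.00236569]), 'joint_efforts': array([ 1.31099798e-03, -6.05240464e+01, -3.42079604e+01, -1.39061763e-04,
        9.13866417e-03,  1.09018313e-05]), 'eef_pos': array([268.17478197, 564.06824128, 241.54556844]), 'tcp_rot': array([-1.57080630e+00,  1.35433510e-03,  1.12702472e+00]), 'contact_force': array([ 0.65435513,  1.13768134, -0.33398129]), 'wrist_torque': array([-0.00931758,  0.00118605, -0.06532258]), 'opening': 0.9984046395697231} 11.0
scene {'intrinsics': [[448.8622, 0.0, 257.0791], [0.0, 448.8622, 195.0585], [0.0, 0.0, 1.0]], 'view': [[0.3541, 0.9352, 0.0063, -199.6833], [-0.7813, 0.2921, 0.5516, 403.4492], [0.514, -0.2002, 0.8341, -1473.5135], [0.0, 0.0, 0.0, 1.0]]}
top {'intrinsics': [[443.7168, 0.0, 258.104], [0.0, 443.7168, 187.5403], [0.0, 0.0, 1.0]], 'view': [[0.0279, -0.9995, 0.012, -53.8787], [0.9826, 0.0296, 0.1835, -580.6398], [-0.1838, 0.0067, 0.9829, -913.3493], [0.0, 0.0, 0.0, 1.0]]}
```

View pics/scene0.png

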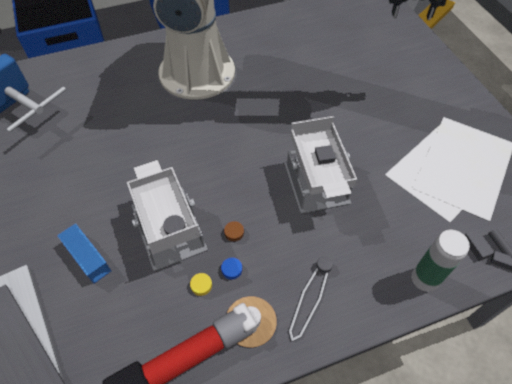

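View pics/top0.png

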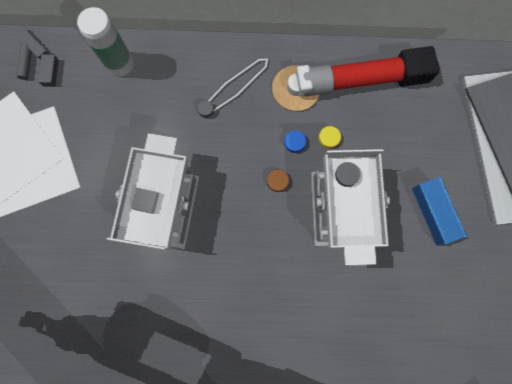

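Run:
```python
import cv2
a=cv2.imread("pics/top0.png")[130:280,300:410]
cv2.imwrite("pics/topz.png",cv2.resize(a,None,fx=4,fy=4,interpolation=cv2.INTER_CUBIC)[:600])
a=cv2.imread("pics/scene0.png")[150:270,110:220]
cv2.imwrite("pics/scz.png",cv2.resize(a,None,fx=5,fy=5,interpolation=cv2.INTER_CUBIC))
```

```text
(no output)
```

View pics/topz.png

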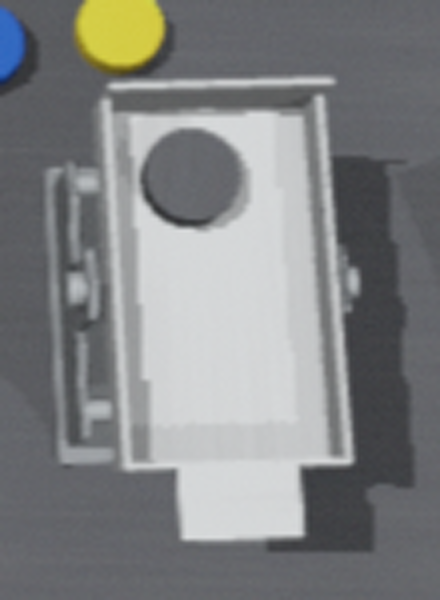

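View pics/scz.png

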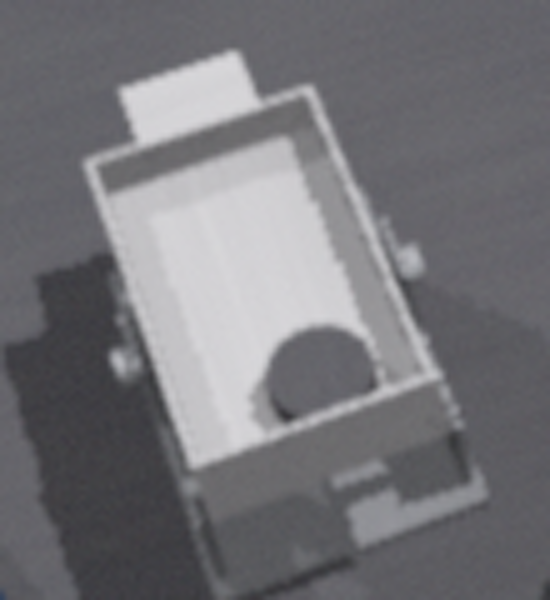

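The zooms show the round slug in the right tray (top picture, about px 348,174). That tray's lip points toward the robot, with its outer edge at about px (346–376, 265) in the top picture and (134,168)–(157,160) in the scene picture.

```bash
cat > h.py <<'E'
import numpy as np
from rig import cams
def ray(n,p):
    i=cams.camera_info(n);K=np.array(i['intrinsics']);V=np.array(i['view'])
    d=np.linalg.inv(K)@[p[0],p[1],1]; d=np.array([d[0],-d[1],-d[2]])
    R=V[:3,:3];return -R.T@V[:3,3],R.T@d
def plane(n,p,z):
    o,d=ray(n,p);return o+d*(z-o[2])/d[2]
E
python3 - <<'E'
from h import *
from rig import r
for n,ps in (("top",[(345.4,264.6),(375.4,264.2),(344.2,246.4),(374.7,245.9)]),("scene",[(133.7,167.7),(157.1,160.1)])):
    for p in ps: print(n,plane(n,p,134).round(1))
i=cams.camera_info("wrist");print(np.round(i["hand_eye"],2).tolist(),"slug",plane("top",(347.5,174),95).round(1))
E
```

```text
top [ 420.2 -209.9  134. ]
top [ 422.6 -268.2  134. ]
top [ 455.2 -207.8  134. ]
top [ 457.9 -267.6  134. ]
scene [ 425.6 -268.6  134. ]
scene [ 422.6 -210.   134. ]
[[1.0, 0.0, -0.0, 0.32], [-0.0, 0.3, -0.95, -131.21], [-0.0, 0.95, 0.3, 78.24], [0.0, 0.0, 0.0, 1.0]] slug [ 608.9 -223.9   95. ]
```

```bash
python3 -m crank '[[0,4,0,-0.6,0,-4,-1],[0,4,0,-0.6,0,-4,-1],[0,4,0,-0.6,0,-4,-1],[0,4,0,-0.6,0,-4,-1],[0,4,0,-0.6,0,-4,-1],[0,4,0,-0.6,0,-4,-1],[0,4,0,-0.6,0,-4,-1],[0,4,0,-0.6,0,-4,-1],[0,4,0,-0.6,0,-4,-1],[0,4,0,-0.6,0,-4,-1]]' 20
```

```text
clock: 0.93
eef_pos: [513.4, 246.8, 237.5]
tcp_rot: [-1.57, 0.004, 0.41]
contact_force: [0.4, 0.9, -0.5]
opening: -0.003
```

```bash
python3 -m crank '[[0,4.5,0,-0.6,0,-4,-1],[0,4.5,0,-0.6,0,-4,-1],[0,4.5,0,-0.6,0,-4,-1],[0,4.5,0,-0.6,0,-4,-1],[0,4.5,0,-0.6,0,-4,-1],[0,4.5,0,-0.6,0,-4,-1],[0,4.5,0,-0.6,0,-4,-1],[0,4.5,0,-0.6,0,-4,-1],[0,4.5,0,-0.6,0,-4,-1],[0,4.5,0,-0.6,0,-4,-1]]' 20
```

```text
clock: 1.77
eef_pos: [471.0, -156.3, 236.0]
tcp_rot: [-1.574, 0.002, -0.415]
contact_force: [0.8, -0.7, -0.2]
opening: -0.0
```

```bash
python3 -m crank '[[0,0,0,-0.2,0,-3,-1],[0,0,0,-0.2,1,-3,-1],[0,0,0,-0.2,2,-2,-1],[0,0,0,0,1,-1,-1],[0,0,0,0,1,-0.4,-1],[0,0,0,0,0,0,-1],[0,0,0,0,0,0,-1],[0,0,0,0,0,0,-1],[0,0,0,0,0,0,-1],[0,0,0,0,0,0,-1]]' 20
python3 - <<'E'
from rig import cams
import cv2
for n in("scene","wrist"):cv2.imwrite(f"pics/{n}1.png",cams.grab_frame(n))
E
```

```text
clock: 2.6
eef_pos: [421.3, -248.1, 185.0]
tcp_rot: [-1.575, 0.002, -0.428]
contact_force: [-0.2, 0.7, -0.0]
opening: -0.002
```

View pics/scene1.png

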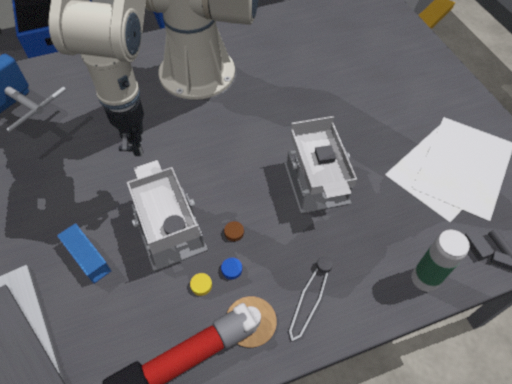

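View pics/wrist1.png

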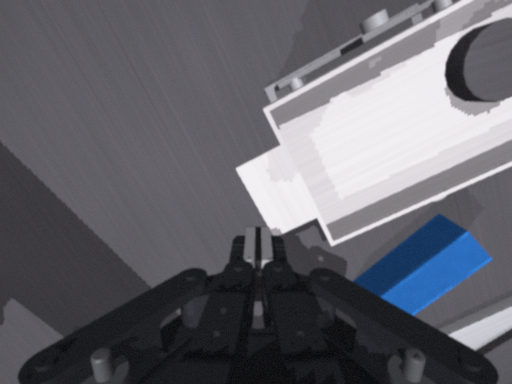

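The fingertips (wrist px 258,240) hang just short of the lip. The lip's outer edge runs from (237,168) to (276,234). I'll triangulate it from the wrist view.

Run:
```python
import numpy as np
from rig import r,cams
from scipy.spatial.transform import Rotation as Ro
s=r.sense();i=cams.camera_info("wrist");K=np.array(i["intrinsics"]);H=np.array(i["hand_eye"])
R=Ro.from_euler("xyz",s["tcp_rot"]).as_matrix();p=s["eef_pos"];print(p.round(1))
for q in((237,168),(276,234),(281,145),(317,219)):
    d=np.linalg.inv(K)@[q[0],q[1],1];d=R@H[:3,:3]@np.array([d[0],-d[1],-d[2]]);o=p+R@H[:3,3]
    print((o+d*(134-o[2])/d[2]).round(1))
```

```text
[ 421.3 -248.3  185. ]
[ 421.9 -211.1  134. ]
[ 426.3 -268.1  134. ]
[ 455.4 -209.1  134. ]
[ 458.2 -269.3  134. ]
```

```bash
python3 -m crank '[[0,0,0,0.3,0,0.6,-1],[0,0,0,0.3,1,0.6,-1],[0,0,0,0,1,0,-1],[0,0,0,0,1,0,-1],[0,0,0,0,0.5,0,-1],[0,0,0,0,0.5,0,-1],[0,0,0,0,0.5,0,-1],[0,0,0,0,0.5,0,-1],[0,0,0,0,0.5,0,-1],[0,0,0,0,0,0,-1]]' 20
```

```text
clock: 3.53
eef_pos: [430.5, -238.6, 124.2]
tcp_rot: [-1.578, 0.007, -0.425]
contact_force: [0.5, 1.0, 3.0]
opening: 0.005
```

```bash
python3 -m crank '[[0,0,0,0,0.5,0,-1],[0,0,0,0,0.5,0,-1],[0,0,0,0,0.5,0,-1],[0,0,0,0,0.5,0,-1],[0,0,0,0,0.4,0,-1],[0,0,0,0,0.3,0,-1],[0,0,0,0,0.2,0,-1],[0,0,0,0,0,0,-1],[0,0,0,0,0,0,-1],[0,0,0,0,0,0,-1]]' 20
python3 - <<'E'
from rig import cams
import cv2
for n in("scene","wrist"):cv2.imwrite(f"pics/{n}2.png",cams.grab_frame(n))
E
```

```text
clock: 4.37
eef_pos: [430.9, -238.7, 94.7]
tcp_rot: [-1.575, 0.006, -0.428]
contact_force: [-1.0, 1.3, 4.6]
opening: -0.002
```

View pics/wrist2.png

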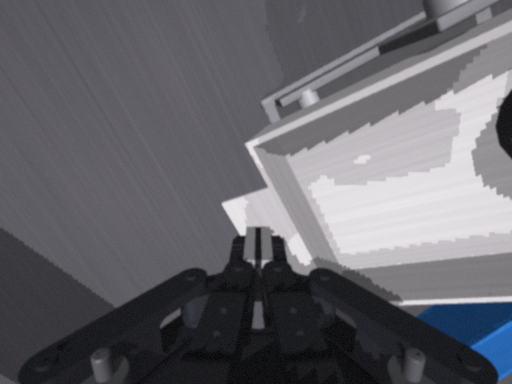

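The wrist view shows the fingertips at (258,245) pressing on the lip. The tray is tipping, and the slug is still up-slope at the right border. I'll keep pressing toward the stop.

```bash
python3 -m crank '[[0,0,0,0,0.3,0,-1],[0,0,0,0,0.3,0,-1],[0,0,0,0,0.3,0,-1],[0,0,0,0,0.2,0,-1],[0,0,0,0,0.2,0,-1],[0,0,0,0,0,0,-1],[0,0,0,0,0,0,-1],[0,0,0,0,0,0,-1],[0,0,0,0,0,0,-1],[0,0,0,0,0,0,-1]]' 20
python3 - <<'E'
from rig import cams
import cv2
for n in("scene","wrist"):cv2.imwrite(f"pics/{n}3.png",cams.grab_frame(n))
E
```

```text
clock: 5.3
eef_pos: [431.6, -238.9, 88.1]
tcp_rot: [-1.575, 0.004, -0.428]
contact_force: [-0.0, 0.6, 3.5]
opening: 0.001
```

View pics/scene3.png

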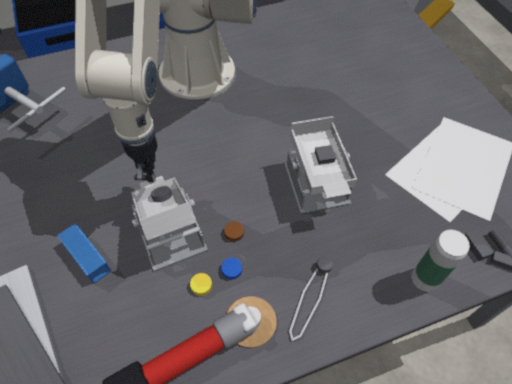

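The slug has slid to the lip end (about 162,192). The force is still low, so I'll press on until I feel the stop.

```bash
python3 -m crank '[[0,0,0,0,0.3,0,-1],[0,0,0,0,0.3,0,-1],[0,0,0,0,0.3,0,-1],[0,0,0,0,0.3,0,-1],[0,0,0,0,0.3,0,-1],[0,0,0,0,0.3,0,-1],[0,0,0,0,0.3,0,-1],[0,0,0,0,0.3,0,-1],[0,0,0,0,0.3,0,-1],[0,0,0,0,0.3,0,-1]]' 20
```

```text
clock: 6.23
eef_pos: [432.7, -239.1, 86.4]
tcp_rot: [-1.574, 0.004, -0.428]
contact_force: [-14.3, 8.5, 53.3]
opening: 0.002
```

That is the stop: the force rose to about 55 N with no further travel at TCP z 86. Now I'll retreat straight up.

```bash
python3 -m crank '[[0,0,0,0,-0.3,0,-1],[0,0,0,0,-0.5,0,-1],[0,0,0,0,-1,0,-1],[0,0,0,0,-1.5,0,-1],[0,0,0,0,-2,0,-1],[0,0,0,0,-3,0,-1],[0,0,0,0,-3,0,-1],[0,0,0,0,-2,0,-1],[0,0,0,0,0,0,-1],[0,0,0,0,0,0,-1]]' 20
python3 - <<'E'
from rig import cams,r
import cv2
print(r.sense()["contact_force"])
for n in("scene","wrist","top"):cv2.imwrite(f"pics/{n}4.png",cams.grab_frame(n))
a=cv2.imread("pics/scene4.png")[150:270,110:220]
cv2.imwrite("pics/scz4.png",cv2.resize(a,None,fx=5,fy=5,interpolation=cv2.INTER_CUBIC))
E
```

```text
clock: 7.07
eef_pos: [432.0, -238.7, 226.7]
tcp_rot: [-1.574, 0.008, -0.428]
contact_force: [0.2, 0.5, 0.2]
opening: 0.0
[0.17834854 0.52124671 0.19162413]
```

View pics/scz4.png

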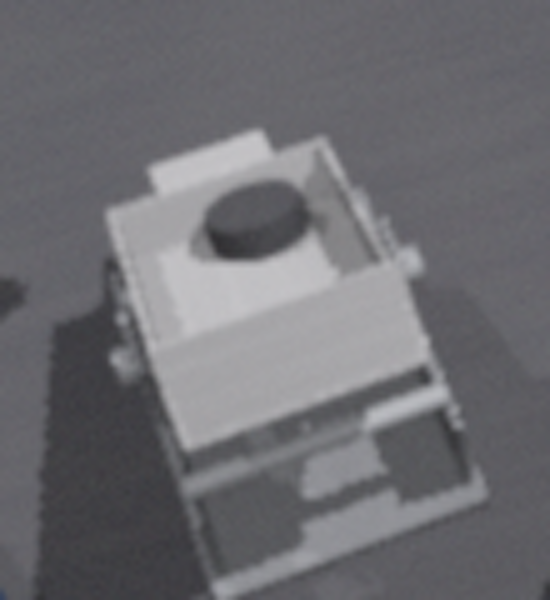

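View pics/wrist4.png

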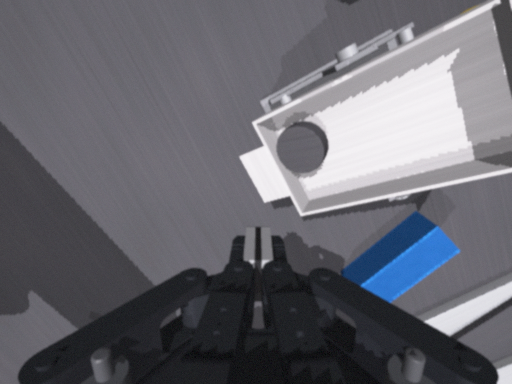

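View pics/top4.png

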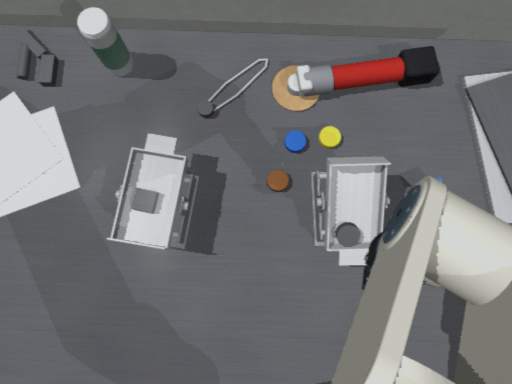

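The slug lies against the lip-end wall (wrist px 302,148; top 348,234), and the other tray looks unchanged. I'll check the lip height and whether the left tray moved.

Run:
```python
import numpy as np,cv2
from h import plane
from rig import r,cams
from scipy.spatial.transform import Rotation as Ro
s=r.sense();i=cams.camera_info("wrist");K=np.array(i["intrinsics"]);H=np.array(i["hand_eye"])
R=Ro.from_euler("xyz",s["tcp_rot"]).as_matrix();p=s["eef_pos"];o=p+R@H[:3,3]
for z in(62,67,72,80):
    print(z,[plane("scene",q,z)[:2].round(1) for q in((139.8,183.6),(163,176))],end=" ")
    for q in((240,157),(265,203)):
        d=np.linalg.inv(K)@[q[0],q[1],1];d=R@H[:3,:3]@np.array([d[0],-d[1],-d[2]])
        print((o+d*(z-o[2])/d[2])[:2].round(1),end=" ")
    print()
for n,b in(("top",(100,125,205,255)),("scene",(280,110,360,215))):
    A,B=[cv2.imread(f"pics/{n}{k}.png")[b[1]:b[3],b[0]:b[2]].astype(int) for k in(0,4)]
    print(n,"mean/max diff left tray",abs(A-B).mean().round(2),abs(A-B).max())
```

```text
62 [array([ 422.2, -268.3]), array([ 419.6, -206.8])] [ 419.5 -211.8] [ 422.5 -272.1] 
67 [array([ 426.1, -268.1]), array([ 423.4, -206.9])] [ 420.3 -211.1] [ 423.2 -270.3] 
72 [array([ 429.9, -267.9]), array([ 427.2, -207. ])] [ 421.  -210.3] [ 423.9 -268.5] 
80 [array([ 436. , -267.5]), array([ 433.3, -207.1])] [ 422.3 -209.1] [ 425.1 -265.6] 
top mean/max diff left tray 3.4 23
scene mean/max diff left tray 5.92 45
```

Run:
```python
import numpy as np,cv2
for n,b in(("top",(100,125,205,255)),("scene",(280,110,360,215))):
    A,B=[np.float32(cv2.cvtColor(cv2.imread(f"pics/{n}{k}.png")[b[1]:b[3],b[0]:b[2]],6)) for k in(0,4)]
    print(n,cv2.phaseCorrelate(A,B))
from rig import order;print(order.sign_off())
```

```text
top ((-0.06202866085308756, 0.49357111670417453), 0.9906282113576295)
scene ((-0.03529890572686867, -0.05032004938990298), 0.9597158466224317)
the job is handed in; nothing more can be done
None
```

I pressed the lip of the right tray, the one with the round slug, down to its stop, backed the arm off, and handed the job in at about 7 s of the 32 s allowed.

- **Tipped to the stop:** the force rose to about 55 N with no further travel, well under the 120 N wrist limit. After I let go, the scene and wrist views put the lip edge at about 63–67 mm, against 67 mm at the stop, so the tray stayed tipped.
- **Slug:** the pictures show it lying against the lip-end wall.
- **Robot clear:** the gripper was about 14 cm above where it had pressed, and the force reading was zero.
- **Other tray:** it looks unchanged. The image shift between the first and last pictures was at most 0.06 px in the scene view. The top view showed 0.5 px, which I took as noise without checking further.

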